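Seat the inspection camera on its rail and set its lens a quarter turn off the bottom

TASK

Slide the inspection camera along its base plate onto the T-rail until the spring detent snaps and holds it fully home, then screw its lens down (clockwise from above) until it bottoms out and back it off a quarter turn. Finish while holding: keep the lens gripped at that setting, camera still home, so that the lock ring can be nipped up by someone else. Leave the pot, the adapter and the screwdriver where they are.

Things in the scene. Friction and masses are not known exactly. Their poses are not given: they have to be found in the camera images.
- camera_mid (a point): Centre of the camera's housing, a grey block 40 x 40 x 50 mm, upright on its foot. Its flat top is 25 mm above this point, the foot's underside 46 mm below. x is the way the foot slides (a half turn round fits too), z up. Grip it across its y faces, fingertips 5 to 25 mm below its top: the lens (top 61 mm above this point) then stands up between the fingers. 0.38 kg in all.
- camera_foot (a point): Centre of the foot's underside. The foot is an aluminium T-slot carriage 60 (along its x) x 46 x 21 mm, on which the camera stands on the bench at the start. Slot: 34 mm wide inside (flared at both ends), roof 15 mm above the underside, closed below by two lips 5 mm thick with a 23 mm gap between; each side wall has a pocket 9 mm long at mid-length for the detent.
- lens_mid (a point): On the lens's upright axis, at the height to grip it: a black knurled cylinder, diameter 34 mm, from 14.5 mm below to 14.5 mm above this point; the housing's top is 21.5 mm below it, with a thin steel lock ring (3 mm, loose now) on it. It turns about z (up) in the camera and is already started in its thread. A white index line marks its x side on the rim.
- lens: The lens, the same part as at lens_mid (origin on its axis 17.5 mm below lens_mid).
- thread (a joint): Turn of the lens in the camera in rad: 0 is bottomed out (hard stop), growing as it is unscrewed (counter-clockwise from above); a quarter turn is 1.57. Right-hand thread, 0.8 mm a turn, stiff (0.05 N m): it stays where it is left. It starts 1.0 to 2.4 rad off the bottom.
- slide_base: Fixed aluminium base plate 240 x 100 x 10 mm flat on the bench; origin at the centre of its underside, x along the rail, the way the camera is pushed on, z up. From x = -120 to -16 mm the plate is bare: the foot can be stood there and slid along the plate onto the rail. At x = 100 mm is a stop 60 mm wide, 26 mm high.
- rail_nose (a point): Tip of the steel T-rail's round nose, on its middle line, level with its upper face (23 mm above the bench, 16 mm behind the plate's origin). Neck 20 mm wide from 10 to 17 mm height, head 32 mm wide from 17 to 23 mm height; a foot sliding on the plate clears it by 1 mm each side and 2 mm up and down. It runs to the stop.
- rail_home (a point): Where camera_mid is when the camera is fully home: on the rail's middle line, 68 mm ahead of the plate's origin, 56 mm above the bench; x along the rail as pushed, z up. Sliding is easy (about 2 N) except 22 to 28 mm before home, where the foot's front edge pushes the detent rollers in (about 8 N); at home they snap into the foot's pockets. 2 mm beyond home the foot meets the stop.
- detent_left (a joint): Spring roller in the left side of the rail's head at home, in m: 0 is out, about 0.0015 while a wall of the foot presses it in; it springs out into the foot's pocket when the camera is home.
- detent_right (a joint): The same roller on the right side of the rail's head.
- pot: Bystander: empty aluminium pot, 68 mm across, 75 mm tall, with a foot flange 84 mm across; origin under its centre.
- adapter: Bystander: black two-pin plug adapter lying flat, block 36 x 30 x 23 mm with a 14 mm socket at one end and two 18 mm pins at the other; origin under its centre.
- screwdriver: Bystander: screwdriver 170 mm long lying on the bench beyond the work; origin under its middle.

How it is judged:
On the way, in this order (a step that is already met when the one before it is completed fails the run):
1. the camera is home on the rail and the detent has sprung into its foot (x of camera_mid in the frame of rail_home between -0.004 and 0.004 m and distance between camera_mid and rail_home below 0.006 m and angle between the x axis of camera_mid and the x axis of rail_home, either way round below 0.1 rad and value of joint each of detent_left, detent_right below 0.0009 m), for 0.2 s.
2. the lens is screwed down until it bottoms out, with the camera home (value of joint thread below 0.08 rad and distance between camera_mid and rail_home below 0.006 m), for 0.1 s.
At the end, for the whole second after the job is handed in: The lens stands a quarter turn (1.57 rad, within 0.37 rad) off its bottom and still, the fingers hold it (more than 3 N, the grasp point within 30 mm of lens_mid), and the camera is home on the rail (within 4 mm along it, 6 mm in all, in line within 0.1 rad) with both detent rollers out (all of step 1 and value of joint thread between 1.2 and 1.94 rad and velocity of joint thread between -0.1 and 0.1 rad/s and contact force between lens and the fingers above 3 N and distance between the grasp point and lens_mid below 0.03 m); the arm keeps its last pose, push and grip.
It fails at once if the pot, the adapter or the screwdriver is moved more than 30 mm (distance of any of pot, adapter, screwdriver from where it was at the start of the episode above 0.03 m).
It also fails if it takes over 72 s, if anything falls off the work surface, if the arm or the gripper's body presses on something with over 40 N, if the wrist force passes 120 N, or if a joint passes its speed limit or range.

ROBOT

A 7-joint arm with a two-finger parallel gripper is mounted at the origin on the work surface. World frame = base frame: x ahead of the robot, y to its left, z up, the work surface at z = 0. Lengths are in m, angles in rad, forces in N, time in s.
With the tool pointing down it reaches from about 0.4 to 0.85 m from the base axis. Payload 10.4 kg.
Tool frame: the origin (TCP) lies at the very end of the fingers, on their centre line; the grasp point (between the pads) lies 19 mm behind it; z points along the fingers, y is the line along which they close (so a half turn about z gives the same grasp; the last joint's range is limited). The gripper opens to 87 mm and grips with 3 to 60 N. Pads are 19 mm wide; open, the fingers measure 117 mm over their backs; the gripper's body (75 mm by 190 mm) begins 51 mm behind the grasp point.
Start: joints at [1.324, 0.332, -0.065, 1.46, 0.022, 1.35, -0.088], TCP at [0.139, -0.609, 0.223] pointing down, gripper open.
Joint ranges: [-2.6, 2.6], [-0.5, 2.12], [-1.47, 1.34], [0.16, 2.42], [-1.27, 4.41], [0.06, 2.06], [-2.6, 2.6]. Speed limits (rad/s): [2.22, 2.22, 2.79, 2.79, 3.14, 3.14, 3.14].

INTERFACE

Orientations are given as a unit quaternion [x, y, z, w].
In Python, from bench import * gives the robot as it stands.
- The arm moves only by the tool step_arm, never from a script. Its arguments are lists of equal length, an entry for each row: "delta_pos": the shift along the world's x, y, z in units of 25 mm (1.0 is 25 mm), a list of three; "turn": the turn about the world's z in units of 0.12 rad (1.0 is 0.12 rad). In form: {"delta_pos": [[tx, ty, tz], ...], "turn": [turn, ...]}. A call has 1 to 12 rows; each row shifts and turns the commanded pose from where the row before left it; what a row does not reach is not made up. A row lasts 1/10 s, in which the tool goes at most 50 mm and 8.59 degrees, less where a joint would pass 70% of its speed; a pose out of reach is approached as far as the arm can. A call with a number of a shift or a turn outside -1 to 1 is refused whole. A call with a gripper value outside its range is refused whole. "grip" is the closure, from 0 (fully open) to 1 (shut), set as the call begins (left out, the last holds). The fingers move at their own pace and stop on an object; "newtons" is the grip in N (left out, the last holds). Time passes only in rows, so rows that do not move let the fingers close. It gives the time, the measured TCP pose, the force, the opening and the grip force at its end, in the units of the state.
- read_state(): the state, without advancing time (a new reading comes with each control period).
- camera(name): name is "scene" or "side" or "wrist"; returns a dict with "image" (400x640x3 uint8, red, green, blue), "z_map" (400x640 float32, m along the optical axis (not along the pixel's ray), 0 where there is no reading), "mtx" (3x3 intrinsics, pixels), "view" (4x4, takes a point from world to camera coordinates). Camera axes: x right, y up, looking along -z (the intrinsics and any distortion apply to the point x, -y, -z); pixel columns grow to the right and rows downward; lengths in m; the calibration is good to about 2 mm. A picture is of the moment at which its call begins.
- close_job(): hands the job in; it is judged then, once.
The state is a dict: "time": time; "joint_positions": joint angles; "joint_vel": joint speeds; "joint_torque": joint torques, N m; "ee_pos": TCP position; "eef_rot": TCP orientation; "ft_force": force on the tool from outside, world axes, zero at the start; "torque": the same for the moment, N m; "width": finger opening in m; "grip_force": force on a finger pad.
Only numpy, scipy, OpenCV 4.12 (cv2) and the standard library are available. Lean on these libraries where they do the work, as an engineer would, in place of code of your own. Each camera call takes 0.05 s, during which the arm holds its last target. There are 200 camera calls.

## Working session

There is one attempt and no reset: what is moved stays moved. The work goes in short steps, Python scripts to look and compute and a tool call to move; the robot and the scene stay as the last step left them, time stands still between calls to the robot, and variables do not carry over. Pictures are saved under pics/ and viewed, at most 10 in all, crops included, and the job is handed in when it is done.

Besides the shell and the picture viewer there is one more tool, called after "Emit:" by a JSON object that holds its "fn" and its "kwargs". step_arm: Moves the arm, as the interface text tells. Shifts and turns lie within -1 to 1; 1 stands for 25 mm of shift or 0.12 rad of turn. Its arguments: {"type":"object","properties":{"delta_pos":{"type":"array"},"turn":{"type":"array"},"grip":{"type":"number"},"newtons":{"type":"number"}},"required":["delta_pos","turn"]}

```bash
mkdir -p pics
cat > h.py <<'E'
import numpy as np, cv2
from bench import *
def grab(n):
    c=camera(n); cv2.imwrite(f'pics/{n}_{read_state()["time"]:.2f}.png',c['image'][:,:,::-1]); return c
def pts(c):
    z=c['z_map'];K=c['mtx'];v,u=np.mgrid[:z.shape[0],:z.shape[1]]
    p=np.stack([(u-K[0,2])/K[0,0]*z,-(v-K[1,2])/K[1,1]*z,-z],-1)
    V=np.linalg.inv(c['view']); return p@V[:3,:3].T+V[:3,3]
E
python3 - <<'E'
from h import *
s=read_state();print(s)
ims=[]
for n in('scene','side','wrist'):
    c=grab(n);np.savez(f'{n}.npz',**c);ims.append(c['image'])
    print(n,c['mtx'].round(1).tolist(),np.linalg.inv(c['view'])[:3,3])
E
ls pics
```

```text
{'time': 0.0, 'joint_positions': array([ 1.32440593,  0.33286028, -0.06471564,  1.4609475 ,  0.02161437,
        1.34987332, -0.08848337]), 'joint_vel': array([-4.53202264e-05, -1.81962935e-03, -2.19763477e-04, -3.25321550e-04,
       -2.67956484e-04,  1.82847377e-03,  4.39760326e-04]), 'joint_torque': array([ 2.28024287e-04, -6.23256898e+01,  2.46620161e-02, -3.89900064e+01,
       -6.14329241e-02,  3.94701166e-02,  1.35487135e-04]), 'ee_pos': array([ 0.13861889, -0.60904284,  0.22175826]), 'eef_rot': array([ 9.93742911e-01,  1.11689493e-01, -1.13919055e-04, -6.86751869e-04]), 'ft_force': array([0.60536591, 0.72193725, 0.07146885]), 'torque': array([ 0.03433654,  0.00175069, -0.01772738]), 'grip_force': 0.0, 'width': 0.08698719962085441}
scene [[364.9, 0.0, 323.0], [0.0, 364.9, 200.7], [0.0, 0.0, 1.0]] [1.10591892 0.48067412 0.64321272]
side [[487.0, 0.0, 319.3], [0.0, 487.0, 201.6], [0.0, 0.0, 1.0]] [ 0.37131198 -0.94849123  0.82161164]
wrist [[300.7, 0.0, 319.1], [0.0, 300.7, 201.2], [0.0, 0.0, 1.0]] [ 0.21732723 -0.59211349  0.38273999]
scene_0.05.png
side_0.10.png
wrist_0.15.png
```

View pics/scene_0.05.png

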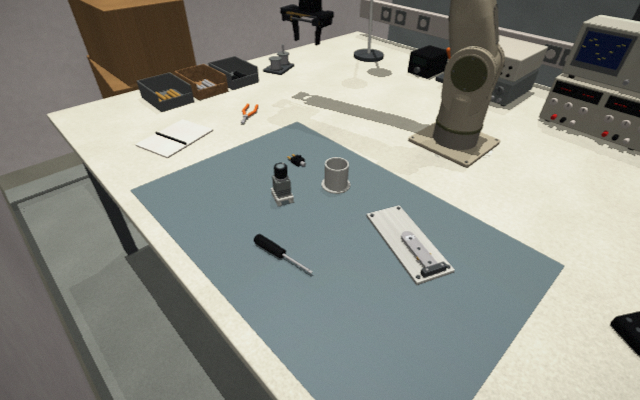

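View pics/side_0.10.png

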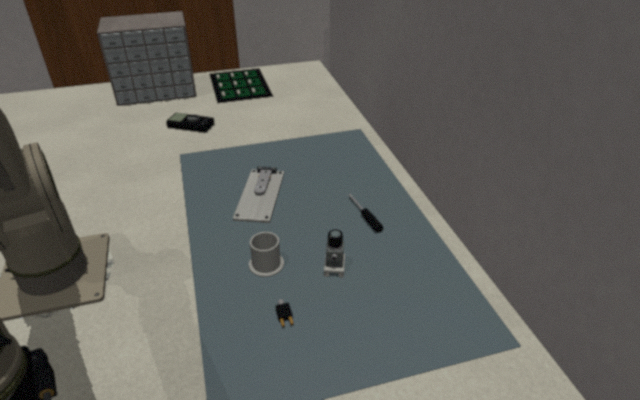

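The scene view shows the camera at about (282,185), the pot at (337,172), the adapter at (297,159), the screwdriver at (283,253), and the plate at (410,243) with its stop at the lower right. In the side view the camera is at (335,255), the pot at (266,253), and the plate at (260,193) with the stop at the top. Next I'll measure them from the depth map.

Run:
```python
from h import *
R={'scene':{'cam':(262,155,302,212),'pot':(315,150,358,198),'plate':(360,200,460,286),'drv':(245,228,318,280),'adp':(285,150,310,168)},
'side':{'cam':(318,222,352,280),'pot':(245,228,288,278),'plate':(228,160,292,225),'drv':(342,188,390,236),'adp':(270,295,300,330)}}
for n in R:
    c=np.load(n+'.npz');P=pts(c)
    for k,(a,b,d,e) in R[n].items():
        q=P[b:e,a:d].reshape(-1,3);m=q[:,2]>0.005
        print(n,k,'bench z',np.median(q[~m][:,2]).round(4),'n',m.sum())
        q=q[m]
        bands={'cam':[(.005,.021),(.06,.075),(.09,.12)],'pot':[(.005,.02),(.065,.09)],'plate':[(.006,.014),(.02,.0245),(.025,.04)],'drv':[(.005,.05)],'adp':[(.005,.04)]}[k]
        for lo,hi in bands:
            r=q[(q[:,2]>lo)&(q[:,2]<hi)]
            if len(r)<4: continue
            box=cv2.minAreaRect((r[:,:2]*1000).astype(np.float32))
            print('  ',lo,hi,len(r),'med',np.median(r,0).round(4),'max z',r[:,2].max().round(4),'rect mm',np.round(box[0],1),np.round(box[1],1),round(box[2],1))
```

```text
scene cam bench z 0.0006 n 752
   0.005 0.021 191 med [ 0.6237 -0.1861  0.0168] max z 0.021 rect mm [ 569.9 -213.6] [246.7  66.8] 41.8
   0.06 0.075 118 med [ 0.6433 -0.1423  0.0696] max z 0.0745 rect mm [ 634.3 -154. ] [39.  39.5] 68.4
   0.09 0.12 146 med [ 0.6381 -0.1489  0.1057] max z 0.1097 rect mm [ 635.2 -152.6] [32.8 33.3] 25.8
scene pot bench z 0.0007 n 768
   0.005 0.02 139 med [ 0.5037 -0.077   0.0101] max z 0.0199 rect mm [489.5 -89. ] [60.9 81. ] 42.7
   0.065 0.09 175 med [ 0.4814 -0.0976  0.0715] max z 0.0771 rect mm [481.3 -98.8] [69.1 64.4] 44.3
scene plate bench z 0.0007 n 3088
   0.006 0.014 2261 med [0.5193 0.173  0.0099] max z 0.014 rect mm [517.9 182.1] [241.9 101.9] 67.6
   0.02 0.0245 520 med [0.5376 0.2306 0.0229] max z 0.0245 rect mm [542.2 225.1] [133.6  56.5] 73.1
   0.025 0.04 123 med [0.5562 0.2791 0.0261] max z 0.0287 rect mm [537.1 231. ] [123.3  60.4] 68.0
scene drv bench z 0.0007 n 463
   0.005 0.05 453 med [ 0.7787 -0.0089  0.0199] max z 0.0275 rect mm [771.   16.6] [ 25.2 168.9] 9.3
scene adp bench z 0.0006 n 145
   0.005 0.04 135 med [ 0.4911 -0.2
[... 527 characters left out ...]
80.0
   0.065 0.09 270 med [ 0.4799 -0.1089  0.0727] max z 0.0787 rect mm [ 481.5 -103.9] [67.7 66.5] 68.3
side plate bench z 0.0009 n 1920
   0.006 0.014 1470 med [0.5072 0.1442 0.0101] max z 0.014 rect mm [509.6 179.5] [246.7 144.1] 62.2
   0.02 0.0245 229 med [0.5346 0.2215 0.0224] max z 0.0245 rect mm [544.1 221.5] [133.   57.5] 75.5
   0.025 0.04 74 med [0.5479 0.2634 0.0263] max z 0.0301 rect mm [545.5 226. ] [125.6  58.4] 75.6
side drv bench z 0.001 n 328
   0.005 0.05 315 med [ 0.7719 -0.0303  0.02  ] max z 0.0286 rect mm [778.9  20.2] [188.3  95.8] 82.5
side adp bench z 0.0012 n 320
   0.005 0.04 318 med [ 0.4879 -0.2725  0.0169] max z 0.0268 rect mm [ 492.6 -267.8] [70.9 41.8] 79.9
```

Emit:
{"fn": "step_arm", "kwargs": {"delta_pos": [[0.95,0.9,0.1],[0.95,0.9,0.1],[0.95,0.9,0.1],[0.95,0.9,0.1],[0.95,0.9,0.1],[0.95,0.9,0.1],[0.95,0.9,0.1],[0.95,0.9,0.1],[0.95,0.9,0.1],[0.95,0.9,0.1],[0.95,0.9,0.1],[0.95,0.9,0.1]], "turn": [0,0,0,0,0,0,0,0,0,0,0,0], "grip": 0}}

```text
time: 1.35
ee_pos: [0.4244, -0.3383, 0.2525]
eef_rot: [0.994, 0.112, -0.0, -0.0]
ft_force: [-0.1, 0.1, 0.6]
width: 0.0871
grip_force: 0.0
```

Emit:
{"fn": "step_arm", "kwargs": {"delta_pos": [[0.95,0.8,0],[0.95,0.8,0],[0.95,0.8,0],[0.95,0.8,0],[0.95,0.8,0],[0,0,0],[0,0,0]], "turn": [0,0,0,0,0,0,0]}}

```text
time: 2.05
ee_pos: [0.5425, -0.239, 0.2521]
eef_rot: [0.994, 0.112, -0.0, -0.0]
ft_force: [-0.6, 0.1, 0.2]
width: 0.0866
grip_force: 0.0
```

```bash
python3 - <<'E'
from h import *
c=grab('wrist');np.savez('w1.npz',**c);P=pts(c)
s=read_state();print(s['time'],s['ee_pos'],np.linalg.inv(c['view'])[:3,:])
for n in('w1','scene','side'):
    P=pts(np.load(n+'.npz')).reshape(-1,3)
    q=P[np.hypot(P[:,0]-.635,P[:,1]+.157)<.05]
    for lo,hi in((.008,.0225),(.06,.075),(.1,.115)):
        r=q[(q[:,2]>lo)&(q[:,2]<hi)]
        if len(r)>5: print(n,lo,len(r),r[:,2].max(),[np.round(x,1) for x in cv2.minAreaRect((r[:,:2]*1000).astype(np.float32))])
E
ls pics
```

```text
2.1 [ 0.54198668 -0.24001115  0.25223257] [[ 2.23801249e-01  9.32250320e-01  2.84292703e-01  6.21267653e-01]
 [-9.74634763e-01  2.14152645e-01  6.50055584e-02 -2.21787455e-01]
 [-2.80581639e-04 -2.91629877e-01  9.56531200e-01  4.12952802e-01]]
w1 0.008 371 0.02201463117181468 [array([ 636. , -159.1]), array([60.4, 45.8]), np.float64(68.9)]
w1 0.06 523 0.07440837000073641 [array([ 634.5, -162.6]), array([47.5, 40. ]), np.float64(68.8)]
w1 0.1 1078 0.10902568107295452 [array([ 635.7, -159.3]), array([33.4, 33.2]), np.float64(30.2)]
scene 0.008 113 0.022416016054122356 [array([ 632.6, -155.6]), array([65.2, 47.4]), np.float64(68.8)]
scene 0.06 118 0.07452415746715313 [array([ 634.3, -154. ]), array([39. , 39.5]), np.float64(68.4)]
scene 0.1 100 0.10972493738440103 [array([ 635.2, -153.3]), array([32.3, 32.1]), np.float64(25.8)]
side 0.008 126 0.02249845362030589 [array([ 633.7, -162.4]), array([59.5, 45.8]), np.float64(68.7)]
side 0.06 167 0.0749807202319861 [array([ 632.7, -164.1]), array([49.2, 38.9]), np.float64(72.0)]
side 0.1 153 0.11149246715385241 [array([ 634.7, -159.2]), array([36.1, 31.5]), np.float64(72.5)]
scene_0.05.png
side_0.10.png
wrist_0.15.png
wrist_2.10.png
```

The foot measures 60 x 46 mm as given. It is centred at (0.636, -0.159) with x at 68.9°, so the grasp needs a turn of about +56°.

Emit:
{"fn": "step_arm", "kwargs": {"delta_pos": [[0.42,0.36,0],[0.42,0.36,0],[0.42,0.36,0],[0.42,0.36,0],[0.42,0.36,0],[0.42,0.36,-0.6],[0.42,0.36,-0.8],[0.42,0.36,-0.8],[0.4,0.36,-0.8],[0,0,0],[0,0,0]], "turn": [0.9,0.9,0.9,0.9,0.9,0.9,0.9,0.9,0.96,0,0]}}

```text
time: 3.2
ee_pos: [0.6358, -0.1598, 0.1779]
eef_rot: [0.826, 0.564, -0.0, -0.0]
ft_force: [0.1, 0.5, 0.7]
width: 0.087
grip_force: 0.0
```

Run:
```python
from h import *
c=grab('wrist');np.savez('w2.npz',**c)
s=read_state();q=s['eef_rot'];print(s['time'],s['ee_pos'],s['joint_positions'],np.degrees(2*np.arctan2(q[1],q[0])))
P=pts(c).reshape(-1,3)
q=P[np.hypot(P[:,0]-.635,P[:,1]+.157)<.05]
for lo,hi in((.008,.0225),(.06,.075),(.1,.115)):
    r=q[(q[:,2]>lo)&(q[:,2]<hi)]
    if len(r)>5: print(lo,len(r),r[:,2].max(),[np.round(x,1) for x in cv2.minAreaRect((r[:,:2]*1000).astype(np.float32))])
```

```text
3.25 [ 0.63616385 -0.16007399  0.17867354] [ 0.59697339  0.48823712 -0.58532975  1.40544939  0.27122476  1.32737456
 -0.3720086 ] 68.6466519044134
0.008 503 0.02244123043018248 [array([ 644.1, -139.2]), array([17.8, 46. ]), np.float64(69.0)]
0.06 594 0.07418764889417745 [array([ 636.4, -158.3]), array([40.2, 40. ]), np.float64(67.7)]
0.1 1313 0.1086251614127682 [array([ 636.5, -158.5]), array([33.6, 33.3]), np.float64(50.0)]
```

Emit:
{"fn": "step_arm", "kwargs": {"delta_pos": [[0,0.05,-1],[0,0,-1],[0,0,-1],[0,0,-1],[0,0,-0.96],[0,0,0]], "turn": [0,0,0,0,0,0]}}

```text
time: 3.85
ee_pos: [0.6345, -0.1585, 0.0517]
eef_rot: [0.825, 0.564, -0.002, -0.001]
ft_force: [-0.0, 0.0, -0.2]
width: 0.0869
grip_force: 0.0
```

Emit:
{"fn": "step_arm", "kwargs": {"delta_pos": [[0,0,0],[0,0,0],[0,0,0],[0,0,0],[0,0,0],[0,0,0]], "turn": [0,0,0,0,0,0], "grip": 1, "newtons": 35}}

```text
time: 4.45
ee_pos: [0.6366, -0.1572, 0.0538]
eef_rot: [0.825, 0.566, 0.0, 0.0]
ft_force: [-0.3, 0.1, -0.6]
width: 0.0468
grip_force: 0.0
```

Emit:
{"fn": "step_arm", "kwargs": {"delta_pos": [[0,0,0],[0,0,0],[0,0,0],[0,0,0.2],[0,0,0.6],[0,0,0.8],[0,0,0.8],[0,0,0.2],[0,0,0]], "turn": [0,0,0,0,0,0,0,0,0]}}

```text
time: 5.35
ee_pos: [0.637, -0.1573, 0.1197]
eef_rot: [0.825, 0.566, 0.001, 0.001]
ft_force: [0.1, -0.1, -4.5]
width: 0.0398
grip_force: 35.0
```

Run:
```python
from h import *
c=np.load('scene.npz');P=pts(c)[200:286,360:460].reshape(-1,3)
for n in('w','scene','side'):
    if n=='w': continue
    P=pts(np.load(n+'.npz')).reshape(-1,3)
    P=P[np.hypot(P[:,0]-.517,P[:,1]-.181)<.14]
    a=np.radians(68);ex=np.array([np.cos(a),np.sin(a)]);ey=np.array([-ex[1],ex[0]])
    for lo,hi in((.008,.0125),(.02,.0245)):
        r=P[(P[:,2]>lo)&(P[:,2]<hi)]
        print(n,lo,len(r),[np.round(x,1) for x in cv2.minAreaRect((r[:,:2]*1000).astype(np.float32))])
    r=P[(P[:,2]>.021)&(P[:,2]<.0245)][:,:2]-[.517,.181]
    r=r[np.abs(r@ey)<.02];x=r@ex;y=r@ey
    for lo,hi in((-.02,0),(0,.03),(.03,.06),(.06,.085)):
        m=(x>lo)&(x<hi)
        if m.sum(): print('  rail y',lo,y[m].min().round(4),y[m].max().round(4),'xmin',x[m].min().round(4))
s=read_state();print(s['ee_pos'],s['eef_rot'],s['ft_force'],s['grip_force'],s['width'])
```

```text
scene 0.008 2064 [array([517.7, 182.1]), array([241.7, 101.9]), np.float64(67.8)]
scene 0.02 520 [array([542.2, 225.1]), array([133.6,  56.5]), np.float64(73.1)]
  rail y -0.02 -0.0161 0.015 xmin -0.0145
  rail y 0 -0.0167 0.0157 xmin 0.0
  rail y 0.03 -0.0169 0.0162 xmin 0.0301
  rail y 0.06 -0.0193 0.0187 xmin 0.0605
side 0.008 1206 [array([518. , 175.5]), array([243.5, 100.5]), np.float64(68.2)]
side 0.02 229 [array([544.1, 221.5]), array([133. ,  57.5]), np.float64(75.5)]
  rail y -0.02 -0.019 0.0119 xmin -0.0168
  rail y 0 -0.0182 0.0135 xmin 0.0007
  rail y 0.03 -0.0196 0.0136 xmin 0.0304
  rail y 0.06 -0.0176 0.0156 xmin 0.0613
[ 0.6369982  -0.15727977  0.11969646] [8.24501513e-01 5.65858928e-01 5.97711537e-04 7.55491656e-04] [ 0.13603622 -0.08537198 -4.45934269] 34.98605489730835 0.03978908807717953
```

Emit:
{"fn": "step_arm", "kwargs": {"delta_pos": [[-0.3,0.5,0.4],[-0.6,0.95,0.4],[-0.6,0.95,0.2],[-0.6,0.95,0],[-0.6,0.95,0],[-0.6,0.95,0],[-0.6,0.95,0],[-0.6,0.95,0],[-0.6,0.95,0],[-0.6,0.95,0],[-0.5,0.8,0],[-0.2,0.2,0]], "turn": [0,0,0,0,0,0,0,0,0,0,0,0]}}

```text
time: 6.55
ee_pos: [0.4741, 0.0971, 0.1432]
eef_rot: [0.823, 0.568, -0.0, -0.0]
ft_force: [0.1, 0.0, -4.1]
width: 0.0396
grip_force: 35.0
```

Emit:
{"fn": "step_arm", "kwargs": {"delta_pos": [[0,0,0],[0,0,0],[0,0,0]], "turn": [0,0,0]}}

```text
time: 6.85
ee_pos: [0.4768, 0.0931, 0.1434]
eef_rot: [0.825, 0.565, -0.0, 0.0]
ft_force: [-0.1, 0.7, -3.7]
width: 0.0397
grip_force: 35.0
```

```bash
cat > w.py <<'E'
from h import *
c=grab('wrist')
s=read_state();q=s['eef_rot'];t=2*np.arctan2(q[1],q[0]);p=s['ee_pos'];print(s['time'],p,s['joint_positions'].round(2),np.degrees(t),s['width'])
P=pts(c).reshape(-1,3)
ex=np.array([np.cos(t),np.sin(t)]);ey=np.array([-ex[1],ex[0]])
X=np.c_[(P[:,:2]-p[:2])@ex,(P[:,:2]-p[:2])@ey,P[:,2]]
def lin(lo,hi,x0,x1,w,name):
    m=(X[:,2]>lo)&(X[:,2]<hi)&(np.abs(X[:,1])<w);A=X[m]
    xs=[];mid=[]
    for a in np.arange(x0,x1,.006):
        r=A[(A[:,0]>=a)&(A[:,0]<a+.006),1]
        if len(r)>6: xs.append(a+.003);mid.append((r.min()+r.max())/2);wid=np.ptp(r)
    if len(xs)>2:
        f=np.polyfit(xs,mid,1);print(name,'n',len(xs),'x',xs[0],xs[-1],'last width',wid,'mid y at x=0',f[1],'slope deg',np.degrees(f[0]),'resid',np.std(np.array(mid)-np.polyval(f,xs)))
    if len(A): print(name,'xmin',A[:,0].min(),'xmax',A[:,0].max(),'z',np.median(A[:,2]))
lin(.0205,.0245,.05,.17,.022,'rail')
lin(.008,.0125,.03,.2,.06,'plate')
E
python3 w.py; ls pics
```

```text
6.9 [0.47682991 0.09319048 0.1434332 ] [ 0.44  0.16 -0.77  1.89  0.12  1.14 -0.75] 68.83928666382533 0.03965272535910041
rail n 15 x 0.08299999999999999 0.16699999999999998 last width 0.02943930385483086 mid y at x=0 -0.008906906283576243 slope deg 0.48642406569509106 resid 0.00042694040360463333
rail xmin 0.07935643462182199 xmax 0.16555619680206327 z 0.021885878795014246
plate n 24 x 0.033 0.17099999999999996 last width 0.09915949555634199 mid y at x=0 -0.008312755081742755 slope deg -0.6779569671522403 resid 0.0001809985460908446
plate xmin -0.1695738239251954 xmax 0.16941643806043413 z 0.008941081539935752
scene_0.05.png
side_0.10.png
wrist_0.15.png
wrist_2.10.png
wrist_3.25.png
wrist_6.90.png
```

View pics/wrist_6.90.png

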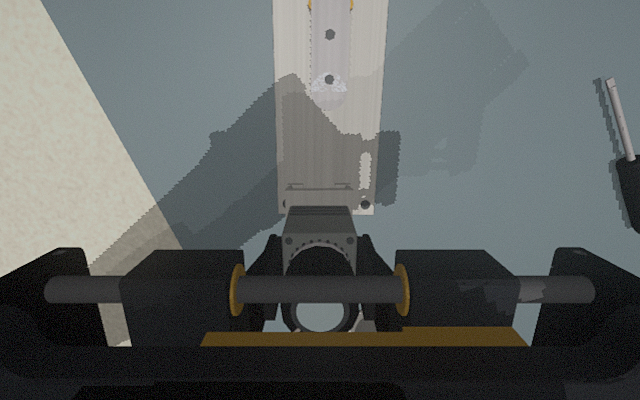

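The plate spans columns 277–375 at row 213, the rail runs straight up at about column 330, and the two rollers are at (310,3) and (352,3). The held camera is at about column 320. I'll correct the yaw by -0.7° and move 8 mm sideways.

Emit:
{"fn": "step_arm", "kwargs": {"delta_pos": [[0.24,0.17,-0.5],[0.24,0.16,-0.8],[0,0,-0.7],[0,0,-0.33],[0,0,0],[0,0,0],[0,0,0]], "turn": [-0.1,0,0,0,0,0,0]}}

```text
time: 7.6
ee_pos: [0.4891, 0.1023, 0.0863]
eef_rot: [0.828, 0.561, 0.001, 0.0]
ft_force: [-0.2, -0.8, -4.7]
width: 0.0397
grip_force: 35.0
```

```bash
sed -i 's/^lin(.0205.*/lin(.0205,.0245,.05,.12,.022,"rail")/' w.py
cat >> w.py <<'E'
zf=p[2]-.0538+.021
lin(zf-.002,zf+.0015,.0205,.031,.03,'foot')
lin(p[2]+.0150,p[2]+.0185,.0,.021,.03,'housing')
lin(p[2]-.02,p[2]+.012,.015,.03,.03,'front')
E
python3 w.py
```

```text
7.65 [0.48909369 0.10228515 0.0862173 ] [ 0.39  0.27 -0.76  1.91  0.22  1.04 -0.85] 68.219727267792 0.03986816322507945
rail n 10 x 0.065 0.11899999999999998 last width 0.03141031056804788 mid y at x=0 -3.4376537443030083e-06 slope deg -0.10678222803135158 resid 0.00016786410126983696
rail xmin 0.06630355426873556 xmax 0.1484684917564243 z 0.021859554555290706
plate n 21 x 0.033 0.15299999999999997 last width 0.09848295928122414 mid y at x=0 -0.00022393234068912614 slope deg -0.0013584820256465576 resid 0.0001403677901083029
plate xmin -0.03741769794884909 xmax 0.15240042341681795 z 0.008905313035821844
foot xmin 0.007727433010637341 xmax 0.028790741629673735 z 0.05264493947283082
housing n 4 x 0.003 0.021 last width 0.03695921101244909 mid y at x=0 -0.0007251965548430198 slope deg -1.2595793810557248 resid 0.00016725013877980468
housing xmin -0.006735580962516268 xmax 0.019297037414945015 z 0.10255477743668974
front xmin 0.00837776884535308 xmax 0.01962647810901055 z 0.08638801146013467
```

Emit:
{"fn": "step_arm", "kwargs": {"delta_pos": [[-0.015,0.005,-0.4],[0,0,-0.3],[0,0,-0.17],[0,0,0],[0,0,0]], "turn": [0,0,0,0,0]}}

```text
time: 8.15
ee_pos: [0.488, 0.1025, 0.0632]
eef_rot: [0.828, 0.561, -0.0, -0.0]
ft_force: [0.1, -0.5, -3.5]
width: 0.0396
grip_force: 35.0
```

Emit:
{"fn": "step_arm", "kwargs": {"delta_pos": [[0.15,0.371,0],[0.15,0.371,0],[0.15,0.371,0],[0.15,0.371,0],[0.148,0.371,0],[0.148,0.371,0],[0,0,0],[0,0,0]], "turn": [0,0,0,0,0,0,0,0]}}

```text
time: 8.95
ee_pos: [0.5104, 0.1582, 0.0634]
eef_rot: [0.828, 0.561, -0.0, -0.0]
ft_force: [0.0, -0.4, -4.2]
width: 0.0396
grip_force: 35.0
```

```bash
python3 w.py
```

```text
9.0 [0.51035835 0.15773698 0.0634128 ] [ 0.25  0.38 -0.75  1.85  0.3   1.03 -0.99] 68.23201376667818 0.03947029336336811
rail n 12 x 0.053000000000000005 0.11899999999999998 last width 0.031735292602598775 mid y at x=0 -0.0010365543631996714 slope deg -0.07974609561359576 resid 0.0001375183371097013
rail xmin 0.027897368807179766 xmax 0.13665152692896054 z 0.02192129764447473
plate n 19 x 0.033 0.14099999999999996 last width 0.0990579475587528 mid y at x=0 -0.0010414296659098702 slope deg -0.09981071448581313 resid 0.00010097462198807175
plate xmin -0.09693568374056381 xmax 0.14253983414549157 z 0.008904814637780645
foot xmin 0.00879649133319033 xmax 0.028949298410736745 z 0.029909064499434673
housing n 4 x 0.003 0.021 last width 0.03800050656180645 mid y at x=0 -0.0007038530200203214 slope deg 0.1265141394055734 resid 4.6904140313105885e-05
housing xmin -0.005907401554920869 xmax 0.019402928500181427 z 0.07981079718522974
front xmin 0.008570842269732927 xmax 0.02017259528692276 z 0.06379253635165061
```

Emit:
{"fn": "step_arm", "kwargs": {"delta_pos": [[0.149,0.371,0],[0.149,0.371,0],[0.149,0.371,0],[0.149,0.371,0],[0.149,0.371,0],[0.149,0.371,0],[0.149,0.371,0],[0.149,0.371,0],[0,0,0],[0,0,0]], "turn": [0,0,0,0,0,0,0,0,0,0]}}

```text
time: 10.0
ee_pos: [0.5407, 0.2332, 0.0638]
eef_rot: [0.828, 0.561, 0.001, -0.0]
ft_force: [0.5, 1.9, -2.1]
width: 0.0396
grip_force: 35.0
```

```bash
sed -i 's/^lin(.0205.*/lin(.0205,.0245,.03,.06,.022,"rail");lin(.0252,.028,.02,.08,.033,"stop")/' w.py;python3 w.py
```

```text
10.05 [0.54065679 0.23305386 0.06376952] [ 0.1   0.5  -0.73  1.7   0.37  1.08 -1.13] 68.25432849925036 0.03964790118145594
rail n 5 x 0.033 0.056999999999999995 last width 0.04382589722239513 mid y at x=0 -0.002924800261741652 slope deg 3.142299193237206 resid 0.0003354417527393167
rail xmin 0.026000183936872995 xmax 0.055926887857435055 z 0.022236915046687566
stop n 4 x 0.029 0.05300000000000001 last width 0.05806391699105411 mid y at x=0 -0.0005031158132233185 slope deg -0.8165455277142813 resid 8.968910977709177e-05
stop xmin 0.022130567266811715 xmax 0.05584379715167551 z 0.025606397953772092
plate n 6 x 0.033 0.06299999999999999 last width 0.0982740194926636 mid y at x=0 -0.0010793722534559456 slope deg 0.030617382972890378 resid 0.00010054287142301591
plate xmin -0.1035059090831643 xmax 0.06160438835474498 z 0.008886727372333314
foot xmin 0.007131662403922366 xmax 0.02728160964880232 z 0.02998593069541139
housing n 4 x 0.003 0.021 last width 0.03390522657601931 mid y at x=0 -0.0008154507339993116 slope deg 0.08007441777423538 resid 0.00011500626107719765
housing xmin -0.006339991467443763 xmax 0.018454866929328174 z 0.0801088051938588
front xmin 0.008402539319724536 xmax 0.018626092815055565 z 0.06387512009694958
```

Emit:
{"fn": "step_arm", "kwargs": {"delta_pos": [[0.06,0.149,0],[0.06,0.149,0],[0.03,0.074,0],[0,0,0]], "turn": [0,0,0,0]}}

```text
time: 10.45
ee_pos: [0.5442, 0.2415, 0.0638]
eef_rot: [0.828, 0.561, -0.0, 0.0]
ft_force: [-0.2, -0.8, 0.3]
width: 0.0395
grip_force: 35.0
```

Emit:
{"fn": "step_arm", "kwargs": {"delta_pos": [[0.015,0.037,0],[0,0,0]], "turn": [0,0]}}

```text
time: 10.65
ee_pos: [0.5447, 0.2432, 0.0637]
eef_rot: [0.828, 0.561, 0.001, -0.0]
ft_force: [1.2, 2.4, -3.4]
width: 0.0394
grip_force: 35.0
```

```bash
sed -i 's/^lin(p\[2\]-.*//' w.py;python3 w.py
cat > f.py <<'E'
from h import *
P=pts(camera('side'));print('x')
E
```

```text
10.7 [0.5447224  0.24335147 0.06366052] [ 0.08  0.51 -0.73  1.68  0.37  1.09 -1.14] 68.25862680068705 0.03975827657888643
rail n 3 x 0.033 0.045 last width 0.043416653224245066 mid y at x=0 -6.408194054281603e-05 slope deg 0.11703853787347947 resid 2.0206014730151787e-05
rail xmin 0.025882679250127757 xmax 0.04480118436168611 z 0.023546078318520944
stop n 4 x 0.029 0.047000000000000014 last width 0.05201270049895361 mid y at x=0 0.005450142864628108 slope deg -10.73589693507349 resid 0.0005869032229790444
stop xmin 0.024123642133623467 xmax 0.0445082284143238 z 0.02560504149485532
plate n 4 x 0.033 0.051 last width 0.09838004812365447 mid y at x=0 -0.0016334592099486003 slope deg 0.6691940799695775 resid 5.2008930124059195e-05
plate xmin -0.10358799299597604 xmax 0.05082927962570111 z 0.008901560845689438
foot xmin 0.007219664801720239 xmax 0.027061235744813842 z 0.02990948263768728
housing n 3 x 0.003 0.015 last width 0.039144576503419196 mid y at x=0 -0.0009704458644609128 slope deg 1.245825434092889 resid 2.8317956270355966e-06
housing xmin -0.006646531905745636 xmax 0.018268065580037487 z 0.08004434197175554
```

Emit:
{"fn": "step_arm", "kwargs": {"delta_pos": [[0.015,0.037,0],[0,0,0],[0,0,0]], "turn": [0,0,0]}}

```text
time: 11.0
ee_pos: [0.5449, 0.2437, 0.0637]
eef_rot: [0.828, 0.561, 0.0, -0.0]
ft_force: [0.4, 0.4, 0.3]
width: 0.0398
grip_force: 35.0
```

```bash
sed -i "s/c=grab('wrist')/c=grab('wrist');cv2.imwrite('pics\/crop.png',cv2.resize(c['image'][150:300,220:420,::-1],None,fx=4,fy=4))/" w.py;python3 w.py|egrep 'plate|hous|foot|^[0-9]'; python3 -c "
from h import *
s=read_state();print(s['ft_force'],s['torque'])"
```

```text
11.05 [0.5448765  0.24363946 0.06366064] [ 0.07  0.51 -0.73  1.68  0.38  1.09 -1.14] 68.24612564631582 0.03953049377681516
plate n 4 x 0.033 0.051 last width 0.09838680825370123 mid y at x=0 -0.0008136211058646962 slope deg -0.27614876361731194 resid 1.4262867644133394e-05
plate xmin -0.10358340616878567 xmax 0.050251763087724895 z 0.008900992792520435
foot xmin 0.007142865551446241 xmax 0.027192162086141693 z 0.02987636478569833
housing n 4 x 0.003 0.021 last width 0.027755156766070238 mid y at x=0 -0.0005582940322793736 slope deg -2.856010197109847 resid 0.0003076622825065869
housing xmin -0.006419262086360966 xmax 0.01847242225672415 z 0.08004006604258572
[ 0.70765759  0.8423445  -0.80447809] [ 0.33047315 -0.23832981  0.01661938]
```

View pics/crop.png

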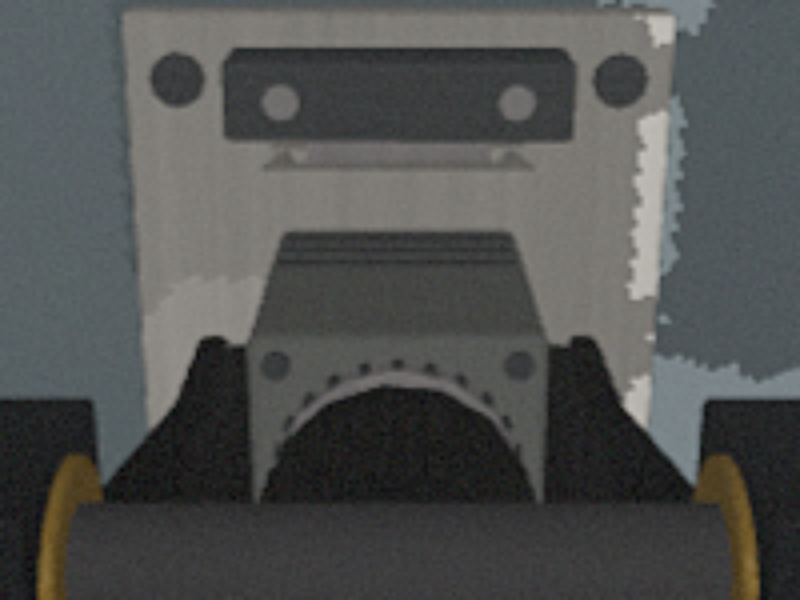

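The picture shows the foot's front edge (crop row ~168) just short of the stop (row ~140), so the gap is about 2–3 mm. I'll measure the gap by rays, then test the resistance with a small push.

```bash
cat > gap.py <<'E'
from h import *
import sys
c=grab('wrist');g=cv2.cvtColor(c['image'],cv2.COLOR_RGB2GRAY).astype(float)
pr=g[165:212,300:340].mean(1);print(dict(zip(range(165,212),pr.round().astype(int))))
s=read_state();q=s['eef_rot'];t=2*np.arctan2(q[1],q[0]);ex=np.array([np.cos(t),np.sin(t)])
K=c['mtx'];V=np.linalg.inv(c['view'])
def cast(r,z):
    d=V[:3,:3]@[(319-K[0,2])/K[0,0],-(r-K[1,2])/K[1,1],-1];k=(z-V[2,3])/d[2]
    return ((V[:3,3]+k*d)[:2]-s['ee_pos'][:2])@ex
for r in(184,185,186):print('stop',r,cast(r,.026))
for r in(190,191,192,193):print('foot',r,cast(r,.031))
print(s['ee_pos'],s['ft_force'])
E
python3 gap.py
```

```text
{165: np.int64(53), 166: np.int64(64), 167: np.int64(64), 168: np.int64(62), 169: np.int64(62), 170: np.int64(61), 171: np.int64(63), 172: np.int64(61), 173: np.int64(61), 174: np.int64(61), 175: np.int64(61), 176: np.int64(62), 177: np.int64(62), 178: np.int64(62), 179: np.int64(61), 180: np.int64(61), 181: np.int64(60), 182: np.int64(61), 183: np.int64(60), 184: np.int64(62), 185: np.int64(85), 186: np.int64(111), 187: np.int64(107), 188: np.int64(107), 189: np.int64(106), 190: np.int64(99), 191: np.int64(94), 192: np.int64(107), 193: np.int64(126), 194: np.int64(124), 195: np.int64(123), 196: np.int64(123), 197: np.int64(123), 198: np.int64(123), 199: np.int64(123), 200: np.int64(122), 201: np.int64(123), 202: np.int64(124), 203: np.int64(123), 204: np.int64(123), 205: np.int64(124), 206: np.int64(124), 207: np.int64(104), 208: np.int64(59), 209: np.int64(51), 210: np.int64(60), 211: np.int64(63)}
stop 184 0.031558511111191526
stop 185 0.030860685552632616
stop 186 0.03016146941214726
foot 190 0.028669977516918396
foot 191 0.027981525752325903
foot 192 0.02729169383445907
foot 193 0.026600477608921442
[0.5448642  0.24364924 0.06365926] [ 0.58039607  0.24520681 -0.56359145]
```

Emit:
{"fn": "step_arm", "kwargs": {"delta_pos": [[0.015,0.037,0],[0,0,0],[0,0,0]], "turn": [0,0,0]}}

```text
time: 11.4
ee_pos: [0.5452, 0.2442, 0.0637]
eef_rot: [0.828, 0.561, -0.0, 0.0]
ft_force: [-1.5, -2.0, 4.7]
width: 0.0396
grip_force: 35.0
```

```bash
python3 gap.py
```

```text
{165: np.int64(52), 166: np.int64(58), 167: np.int64(63), 168: np.int64(64), 169: np.int64(61), 170: np.int64(61), 171: np.int64(62), 172: np.int64(62), 173: np.int64(62), 174: np.int64(61), 175: np.int64(61), 176: np.int64(60), 177: np.int64(62), 178: np.int64(62), 179: np.int64(62), 180: np.int64(61), 181: np.int64(61), 182: np.int64(59), 183: np.int64(60), 184: np.int64(59), 185: np.int64(64), 186: np.int64(91), 187: np.int64(110), 188: np.int64(107), 189: np.int64(107), 190: np.int64(101), 191: np.int64(93), 192: np.int64(109), 193: np.int64(126), 194: np.int64(124), 195: np.int64(123), 196: np.int64(123), 197: np.int64(123), 198: np.int64(123), 199: np.int64(123), 200: np.int64(123), 201: np.int64(123), 202: np.int64(123), 203: np.int64(123), 204: np.int64(123), 205: np.int64(124), 206: np.int64(126), 207: np.int64(119), 208: np.int64(58), 209: np.int64(54), 210: np.int64(58), 211: np.int64(63)}
stop 184 0.03154502610895037
stop 185 0.03084703183508993
stop 186 0.030147642672914608
foot 190 0.028659731031419354
foot 191 0.02797109197370626
foot 192 0.027281068422952946
foot 193 0.02658965619972088
[0.54519294 0.24412197 0.0637092 ] [-0.47105806 -1.72416456  3.06021562]
```

The stop edge is at row 186 and the foot edge at about 191, which gives a gap of roughly 2 mm. The reaction also rose, so the camera looks home. Next I'll release and rise to lens height.

Emit:
{"fn": "step_arm", "kwargs": {"delta_pos": [[0,0,0],[0,0,0],[0,0,0],[0,0,0],[0,0,0],[0,0,0.2],[0,0,0.4],[0,0,0.4],[0,0,0],[0,0,0]], "turn": [0,0,0,0,0,0,0,0,0,0], "grip": 0}}

```text
time: 12.45
ee_pos: [0.5455, 0.2444, 0.0891]
eef_rot: [0.828, 0.561, 0.0, 0.0]
ft_force: [-0.2, -0.1, 0.1]
width: 0.0867
grip_force: 0.0
```

```bash
cat > lens.py <<'E'
from h import *
c=grab('wrist');cv2.imwrite('pics/lens.png',cv2.resize(c['image'][100:300,180:460,::-1],None,fx=2.8,fy=2.8))
s=read_state();q=s['eef_rot'];t=2*np.arctan2(q[1],q[0]);p=s['ee_pos'];ex=np.array([np.cos(t),np.sin(t)]);ey=np.array([-ex[1],ex[0]])
print(s['time'],p,s['joint_positions'].round(2),t,s['ft_force'],s['width'])
P=pts(c).reshape(-1,3);X=np.c_[(P[:,:2]-p[:2])@ex,(P[:,:2]-p[:2])@ey,P[:,2]]
X=X[(np.abs(X[:,1])<.06)&(np.abs(X[:,0])<.1)]
for n,lo,hi,w in(('plate',.0075,.011,.055),('foot',.0285,.0325,.03),('housing',.0785,.0825,.025),('lens',.112,.12,.022)):
    r=X[(X[:,2]>lo)&(X[:,2]<hi)&(np.abs(X[:,1])<w)]
    if len(r)>5: print(n,len(r),r.min(0).round(4),r.max(0).round(4),[np.round(x,1) for x in cv2.minAreaRect((r[:,:2]*1000).astype(np.float32))])
E
python3 lens.py
```

```text
12.5 [0.54521342 0.24426679 0.08864683] [ 0.08  0.49 -0.74  1.66  0.35  1.13 -1.13] 1.1909277830430869 [ 0.98183152  0.83683964 -0.16550206] 0.08723776595206927
plate 7114 [-0.1    -0.0509  0.0075] [0.0495 0.0489 0.011 ] [array([-25.3,  -1. ]), array([ 99.7, 149.4]), np.float64(89.9)]
foot 900 [ 0.0068 -0.0241  0.0285] [0.0267 0.0221 0.0324] [array([17. , -0.9]), array([19.9, 46.1]), np.float64(0.7)]
housing 1044 [-0.0107 -0.0207  0.0785] [0.0169 0.0189 0.0825] [array([ 3.2, -0.9]), array([39.6, 27.4]), np.float64(89.5)]
lens 1509 [-0.0203 -0.0169  0.112 ] [0.0141 0.0157 0.1184] [array([-2.5,  0.5]), array([30.4, 33.6]), np.float64(68.2)]
```

View pics/lens.png

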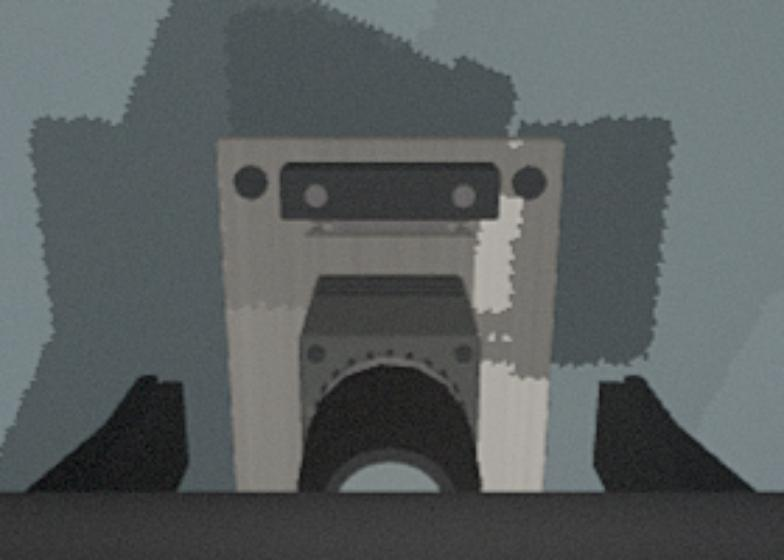

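The housing is square on the plate. Its front face is 32.6 mm behind the plate's end, against 32 mm expected at home, and the foot's gap to the stop at crop row ~220–235 looks right. I'll centre on the lens (2.7 mm back) and check which way joint 7 goes.

Emit:
{"fn": "step_arm", "kwargs": {"delta_pos": [[-0.04,-0.1,0],[0,0,0],[0,0,0],[0,0,0]], "turn": [1,1,1,0]}}

```text
time: 12.9
ee_pos: [0.5439, 0.2417, 0.0881]
eef_rot: [0.713, 0.701, -0.0, -0.0]
ft_force: [0.4, 0.3, -0.3]
width: 0.0873
grip_force: 0.0
```

```bash
python3 lens.py|head -1
```

```text
12.95 [0.54396961 0.24173822 0.08815992] [ 0.14  0.5  -0.81  1.66  0.39  1.14 -0.79] 1.5484406710974785 [-0.78126994 -0.66230822  0.19489277] 0.0868522005073281
```

Emit:
{"fn": "step_arm", "kwargs": {"delta_pos": [[0,0,0],[0,0,0],[0,0,0],[0,0,0],[0,0,0],[0,0,0],[0,0,0],[0,0,0],[0,0,0],[0,0,0]], "turn": [1,1,1,1,1,1,1,1,0,0]}}

```text
time: 13.95
ee_pos: [0.5441, 0.2419, 0.0884]
eef_rot: [0.313, 0.95, 0.0, -0.0]
ft_force: [0.2, 0.2, 0.0]
width: 0.087
grip_force: 0.0
```

Emit:
{"fn": "step_arm", "kwargs": {"delta_pos": [[0,0,0],[0,0,0],[0,0,0],[0,0,0],[0,0,0],[0,0,0],[0,0,0],[0,0,0],[0,0,0],[0,0,0]], "turn": [0,0,0,0,0,0,0,0,0,0], "grip": 1, "newtons": 20}}

```text
time: 14.95
ee_pos: [0.5442, 0.2418, 0.0886]
eef_rot: [0.31, 0.951, -0.0, -0.0]
ft_force: [0.2, -1.2, 1.0]
width: 0.0331
grip_force: 20.0
```

```bash
cat > st.py <<'E'
from h import *
s=read_state();q=s['eef_rot']
print(round(s['time'],2),s['ee_pos'].round(4),s['joint_positions'].round(2),'yaw',2*np.arctan2(q[1],q[0]),'F',s['ft_force'].round(2),'T',s['torque'].round(3),s['width'],s['grip_force'])
E
python3 st.py
```

```text
14.95 [0.5442 0.2418 0.0886] [ 0.26  0.58 -0.99  1.66  0.51  1.19  0.09] yaw 2.5109813435281363 F [ 0.15 -1.16  1.04] T [-0.042 -0.095  0.005] 0.03306779641934013 19.999953573569655
```

Lens gripped. I'll nudge it gently forward along the rail as a detent check.

Emit:
{"fn": "step_arm", "kwargs": {"delta_pos": [[0.022,0.056,0],[0,0,0],[0,0,0]], "turn": [0,0,0]}}

```text
time: 15.25
ee_pos: [0.5448, 0.2432, 0.0886]
eef_rot: [0.31, 0.951, 0.0, 0.0]
ft_force: [-0.0, -1.4, 1.0]
width: 0.0332
grip_force: 20.0
```

```bash
python3 st.py
```

```text
15.25 [0.5448 0.2432 0.0886] [ 0.25  0.58 -0.99  1.65  0.52  1.19  0.09] yaw 2.510934160417949 F [-0.   -1.41  1.04] T [-0.215 -0.071 -0.03 ] 0.033242780742590204 20.000123740173876
```

Emit:
{"fn": "step_arm", "kwargs": {"delta_pos": [[-0.044,-0.112,0],[0,0,0],[0,0,0]], "turn": [0,0,0]}}

```text
time: 15.55
ee_pos: [0.5436, 0.2409, 0.0887]
eef_rot: [0.31, 0.951, 0.0, 0.0]
ft_force: [1.2, 0.8, -1.1]
width: 0.0333
grip_force: 20.0
```

```bash
python3 st.py
```

```text
15.55 [0.5436 0.2409 0.0887] [ 0.26  0.58 -0.99  1.66  0.51  1.19  0.09] yaw 2.5112978478181303 F [ 1.19  0.84 -1.12] T [ 0.659 -0.467 -0.028] 0.033292561470660245 20.002873367629945
```

Emit:
{"fn": "step_arm", "kwargs": {"delta_pos": [[0.018,0.045,0],[0,0,0],[0,0,0],[0,0,0],[0,0,0],[0,0,0],[0,0,0],[0,0,0],[0,0,0],[0,0,0],[0,0,0],[0,0,0]], "turn": [0,0,0,-0.5,-1,-1,-1,-1,-1,-1,-1,0]}}

```text
time: 16.75
ee_pos: [0.5441, 0.2415, 0.0885]
eef_rot: [0.693, 0.721, -0.0, 0.0]
ft_force: [0.8, 0.2, -1.1]
width: 0.0332
grip_force: 20.0
```

```bash
python3 st.py
```

```text
16.75 [0.5441 0.2415 0.0885] [ 0.14  0.51 -0.81  1.66  0.4   1.15 -0.74] yaw 1.6090941225737254 F [ 0.8   0.22 -1.06] T [ 0.067 -0.256 -0.044] 0.03320489647309577 20.001436066813767
```

Emit:
{"fn": "step_arm", "kwargs": {"delta_pos": [[0,0,0],[0,0,0],[0,0,0],[0,0,0]], "turn": [-0.6,-0.6,-0.6,0]}}

```text
time: 17.15
ee_pos: [0.5441, 0.2414, 0.0885]
eef_rot: [0.766, 0.643, -0.0, 0.0]
ft_force: [1.4, 0.3, -0.8]
width: 0.0334
grip_force: 20.0
```

```bash
python3 st.py
```

```text
17.15 [0.5441 0.2414 0.0885] [ 0.12  0.49 -0.77  1.66  0.37  1.14 -0.93] yaw 1.397055320212952 F [ 1.36  0.33 -0.77] T [ 0.035 -0.331  0.012] 0.033392624099751134 20.00097337178886
```

Emit:
{"fn": "step_arm", "kwargs": {"delta_pos": [[0,0,0],[0,0,0],[0,0,0],[0,0,0]], "turn": [-0.6,-0.6,-0.6,0]}}

```text
time: 17.55
ee_pos: [0.5441, 0.2414, 0.0885]
eef_rot: [0.83, 0.557, -0.0, 0.0]
ft_force: [0.5, -0.3, -1.5]
width: 0.0333
grip_force: 20.0
```

```bash
python3 st.py
```

```text
17.55 [0.5441 0.2414 0.0885] [ 0.09  0.48 -0.73  1.67  0.35  1.13 -1.13] yaw 1.1818229223184973 F [ 0.48 -0.33 -1.47] T [ 0.014 -0.313  0.004] 0.03325341542771155 20.0008993037045
```

Emit:
{"fn": "step_arm", "kwargs": {"delta_pos": [[0,0,0],[0,0,0],[0,0,0]], "turn": [-0.6,-0.6,-0.6]}}

```text
time: 17.85
ee_pos: [0.5441, 0.2414, 0.0884]
eef_rot: [0.886, 0.464, -0.0, 0.0]
ft_force: [1.4, 0.9, -0.9]
width: 0.034
grip_force: 20.0
```

```bash
python3 st.py
```

```text
17.85 [0.5441 0.2414 0.0884] [ 0.06  0.47 -0.7   1.67  0.33  1.13 -1.33] yaw 0.9655981638331972 F [ 1.38  0.85 -0.86] T [-0.05  -0.288  0.05 ] 0.033989290572896125 19.99782370403409
```

Emit:
{"fn": "step_arm", "kwargs": {"delta_pos": [[0,0,0],[0,0,0],[0,0,0]], "turn": [-0.6,-0.6,-0.6]}}

```text
time: 18.15
ee_pos: [0.5441, 0.2414, 0.0884]
eef_rot: [0.931, 0.366, -0.0, 0.0]
ft_force: [1.6, 0.6, -1.5]
width: 0.0335
grip_force: 20.0
```

```bash
python3 st.py
```

```text
18.15 [0.5441 0.2414 0.0884] [ 0.03  0.46 -0.66  1.67  0.3   1.12 -1.53] yaw 0.749548638940519 F [ 1.6   0.59 -1.46] T [-0.082 -0.317  0.032] 0.03353964620021496 19.99782592523843
```

Emit:
{"fn": "step_arm", "kwargs": {"delta_pos": [[0,0,0],[0,0,0],[0,0,0]], "turn": [-0.6,-0.6,-0.6]}}

```text
time: 18.45
ee_pos: [0.5441, 0.2414, 0.0884]
eef_rot: [0.965, 0.264, -0.0, 0.0]
ft_force: [0.3, 0.4, -1.7]
width: 0.0336
grip_force: 20.0
```

```bash
python3 st.py
```

```text
18.45 [0.5441 0.2414 0.0884] [-0.    0.45 -0.62  1.67  0.28  1.11 -1.74] yaw 0.5335467336936643 F [ 0.29  0.37 -1.66] T [-0.066 -0.286  0.043] 0.03363159649598687 19.99770493246615
```

Emit:
{"fn": "step_arm", "kwargs": {"delta_pos": [[0,0,0],[0,0,0]], "turn": [-0.6,-0.6]}}

```text
time: 18.65
ee_pos: [0.5441, 0.2414, 0.0883]
eef_rot: [0.981, 0.194, -0.0, 0.0]
ft_force: [0.7, 0.3, -1.5]
width: 0.0334
grip_force: 20.0
```

```bash
python3 st.py
```

```text
18.65 [0.5441 0.2414 0.0883] [-0.02  0.44 -0.59  1.67  0.27  1.11 -1.87] yaw 0.38963536120686004 F [ 0.67  0.26 -1.49] T [ 0.004 -0.302  0.016] 0.03341949238186767 19.997717211954296
```

Emit:
{"fn": "step_arm", "kwargs": {"delta_pos": [[0,0,0],[0,0,0]], "turn": [-0.6,-0.6]}}

```text
time: 18.85
ee_pos: [0.544, 0.2413, 0.0883]
eef_rot: [0.992, 0.122, -0.0, 0.0]
ft_force: [0.9, -0.6, -1.5]
width: 0.0333
grip_force: 20.0
```

```bash
python3 st.py
```

```text
18.85 [0.544  0.2413 0.0883] [-0.04  0.44 -0.57  1.67  0.26  1.11 -2.  ] yaw 0.24558632236475267 F [ 0.92 -0.57 -1.5 ] T [-0.066 -0.224  0.011] 0.03332420500516608 19.997733319178224
```

Emit:
{"fn": "step_arm", "kwargs": {"delta_pos": [[0,0,0],[0,0,0]], "turn": [-0.6,-0.6]}}

```text
time: 19.05
ee_pos: [0.544, 0.2414, 0.0883]
eef_rot: [0.999, 0.051, -0.0, 0.0]
ft_force: [0.9, -0.6, -2.2]
width: 0.0337
grip_force: 20.0
```

```bash
python3 st.py
```

```text
19.05 [0.544  0.2414 0.0883] [-0.06  0.43 -0.54  1.67  0.24  1.1  -2.14] yaw 0.1016067319780804 F [ 0.85 -0.57 -2.19] T [-0.043 -0.273  0.09 ] 0.03371452439219686 19.99768692534417
```

Emit:
{"fn": "step_arm", "kwargs": {"delta_pos": [[0,0,0]], "turn": [-0.5]}}

```text
time: 19.15
ee_pos: [0.544, 0.2414, 0.0883]
eef_rot: [1.0, 0.021, -0.0, 0.0]
ft_force: [-0.1, -0.5, -0.5]
width: 0.0334
grip_force: 20.0
```

```bash
python3 st.py
```

```text
19.15 [0.544  0.2414 0.0883] [-0.07  0.43 -0.53  1.67  0.24  1.1  -2.2 ] yaw 0.042290608041920634 F [-0.08 -0.48 -0.51] T [-0.106 -0.14   0.484] 0.03342276295260946 19.998207720927894
```

Emit:
{"fn": "step_arm", "kwargs": {"delta_pos": [[0,0,0]], "turn": [-0.5]}}

```text
time: 19.25
ee_pos: [0.5439, 0.2415, 0.0884]
eef_rot: [1.0, -0.009, -0.0, 0.0]
ft_force: [0.1, -0.3, -0.9]
width: 0.0333
grip_force: 20.0
```

```bash
python3 st.py
```

```text
19.25 [0.5439 0.2415 0.0884] [-0.08  0.43 -0.52  1.67  0.23  1.1  -2.25] yaw -0.017139230366777725 F [ 0.15 -0.34 -0.89] T [-0.07  -0.056  0.493] 0.03330529283826043 19.99803821090609
```

Emit:
{"fn": "step_arm", "kwargs": {"delta_pos": [[0,0,0]], "turn": [-0.5]}}

```text
time: 19.35
ee_pos: [0.544, 0.2414, 0.0884]
eef_rot: [0.999, -0.039, -0.0, 0.0]
ft_force: [0.7, -1.1, 1.0]
width: 0.0335
grip_force: 20.0
```

```bash
python3 st.py
```

```text
19.35 [0.544  0.2414 0.0884] [-0.08  0.43 -0.51  1.67  0.23  1.1  -2.31] yaw -0.07718205399032567 F [ 0.69 -1.07  1.02] T [-0.145 -0.044  0.573] 0.033521078721269554 19.99590109102428
```

Bottomed: the torque jumped to 0.5 N m. Backing off a quarter turn plus slight wind-up.

Emit:
{"fn": "step_arm", "kwargs": {"delta_pos": [[0,0,0],[0,0,0],[0,0,0],[0,0,0],[0,0,0],[0,0,0],[0,0,0],[0,0,0]], "turn": [0,0,0.6,0.8,0.8,0.8,0.8,0.8]}}

```text
time: 20.15
ee_pos: [0.544, 0.2416, 0.0885]
eef_rot: [0.972, 0.237, -0.0, -0.0]
ft_force: [0.1, 0.7, -0.7]
width: 0.0336
grip_force: 20.0
```

```bash
python3 st.py
```

```text
20.15 [0.544  0.2416 0.0885] [-0.01  0.45 -0.61  1.67  0.28  1.11 -1.79] yaw 0.47822688845584194 F [ 0.05  0.7  -0.68] T [-0.066 -0.023 -0.086] 0.033597549921564066 19.99921283684671
```

Emit:
{"fn": "step_arm", "kwargs": {"delta_pos": [[0,0,0],[0,0,0],[0,0,0],[0,0,0],[0,0,0],[0,0,0],[0,0,0],[0,0,0],[0,0,0],[0,0,0],[0,0,0],[0,0,0]], "turn": [0.8,0.8,0.8,0.8,0.8,0.8,0.8,0.8,0.8,0.8,0.8,0]}}

```text
time: 21.35
ee_pos: [0.5441, 0.2416, 0.0886]
eef_rot: [0.721, 0.693, 0.0, -0.0]
ft_force: [-0.5, 0.0, 0.2]
width: 0.0335
grip_force: 20.0
```

```bash
python3 st.py; python3 lens.py
```

```text
21.35 [0.5441 0.2416 0.0886] [ 0.13  0.5  -0.8   1.66  0.39  1.14 -0.81] yaw 1.531069873106664 F [-0.46  0.03  0.15] T [-0.021 -0.112  0.048] 0.033456018741576554 19.998757280409336
21.4 [0.5440803  0.24164371 0.08863056] [ 0.13  0.5  -0.8   1.66  0.39  1.14 -0.81] 1.52707296104171 [-0.26016144 -0.65784223 -0.8594038 ] 0.03370657739997898
plate 5480 [-0.1    -0.055   0.0075] [0.065 0.055 0.011] [array([-24.4,   7.3]), array([ 99.9, 156.2]), np.float64(70.8)]
foot 1053 [-0.0164 -0.0299  0.0285] [0.0345 0.028  0.0324] [array([ 2.5, -1.9]), array([46.2, 53.8]), np.float64(72.6)]
housing 926 [ 0.0006 -0.0246  0.0785] [0.024  0.0174 0.0825] [array([ 7.4, -3. ]), array([39.5, 23.8]), np.float64(72.3)]
lens 1950 [-0.0173 -0.022   0.112 ] [0.0166 0.0219 0.12  ] [array([ 5.8, -0.8]), array([37. , 35.7]), np.float64(41.7)]
```

```bash
cat > fin.py <<'E'
from h import *
c=grab('wrist');im=c['image'];cv2.imwrite('pics/fin.png',im[:,:,::-1])
s=read_state();P=pts(c).reshape(-1,3)
a=np.radians(68.2);ex=np.array([np.cos(a),np.sin(a)]);ey=np.array([-ex[1],ex[0]]);p=s['ee_pos']
X=np.c_[(P[:,:2]-p[:2])@ex,(P[:,:2]-p[:2])@ey,P[:,2]]
def front(n,lo,hi,w):
    r=X[(X[:,2]>lo)&(X[:,2]<hi)&(np.abs(X[:,1])<w)&(np.abs(X[:,0])<.07)]
    xs=[r[(r[:,1]>b)&(r[:,1]<b+.004),0].max() for b in np.arange(-w,w-.001,.004) if ((r[:,1]>b)&(r[:,1]<b+.004)).sum()>3]
    print(n,np.median(xs).round(4),len(xs));return np.median(xs)
e=front('plate end',.0075,.011,.04);h=front('housing',.0785,.0825,.014);f=front('foot',.0285,.0325,.018)
print('housing dx from home mm',(h-e)*1e3+32,'foot',(f-e)*1e3+22)
E
python3 fin.py
```

```text
plate end 0.0523 20
housing 0.0196 7
foot 0.0296 9
housing dx from home mm -0.7395836180978108 foot -0.7780567173741346
```

View pics/fin.png

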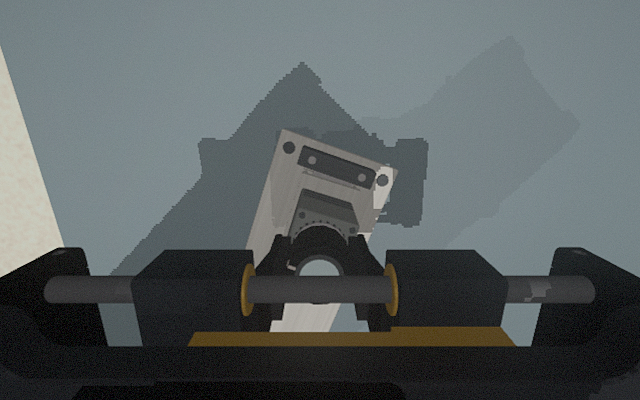

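The lens is held between the pads at (320,265), and the camera sits square on the rail behind the stop, within 1 mm of home. One gentle pull will confirm the detent holds.

Emit:
{"fn": "step_arm", "kwargs": {"delta_pos": [[-0.022,-0.056,0],[0,0,0],[0,0,0]], "turn": [0,0,0]}}

```text
time: 21.75
ee_pos: [0.5437, 0.2406, 0.0888]
eef_rot: [0.723, 0.691, 0.0, 0.0]
ft_force: [1.1, 2.6, 1.6]
width: 0.0335
grip_force: 20.0
```

```bash
python3 st.py; python3 fin.py | tail -1;python3 st.py
```

```text
21.75 [0.5437 0.2406 0.0888] [ 0.13  0.5  -0.8   1.67  0.39  1.14 -0.81] yaw 1.526727557213903 F [1.07 2.61 1.59] T [ 0.501 -0.335 -0.021] 0.03352143210770998 20.00042266678065
housing dx from home mm -1.5356201654668098 foot -1.437262950202335
21.8 [0.5436 0.2406 0.0888] [ 0.13  0.5  -0.8   1.67  0.39  1.14 -0.81] yaw 1.5269096601578163 F [0.64 1.75 0.79] T [ 0.626 -0.3   -0.026] 0.03320352329302329 20.000360487028956
```

Emit:
{"fn": "step_arm", "kwargs": {"delta_pos": [[0.022,0.056,0],[0,0,0],[0,0,0]], "turn": [0,0,0]}}

```text
time: 22.1
ee_pos: [0.5439, 0.2414, 0.0886]
eef_rot: [0.722, 0.691, -0.0, 0.0]
ft_force: [-1.4, -0.3, 3.8]
width: 0.0333
grip_force: 20.0
```

```bash
python3 st.py; python3 fin.py | tail -1;python3 st.py
```

```text
22.1 [0.5439 0.2414 0.0886] [ 0.13  0.5  -0.8   1.66  0.39  1.14 -0.81] yaw 1.5269163203197818 F [-1.45 -0.31  3.82] T [-0.039  0.251 -0.012] 0.033258949652686096 20.00010528601706
housing dx from home mm -0.9941104013140745 foot -1.052689681584578
22.15 [0.544  0.2414 0.0886] [ 0.13  0.5  -0.8   1.66  0.39  1.14 -0.81] yaw 1.526855412767678 F [-2.22 -0.04  2.93] T [-0.109  0.238 -0.022] 0.03356207652745842 20.00002625863999
```

Emit:
{"fn": "step_arm", "kwargs": {"delta_pos": [[-0.022,-0.056,0],[-0.022,-0.056,0],[0,0,0],[0,0,0]], "turn": [0,0,0,0]}}

```text
time: 22.55
ee_pos: [0.5433, 0.2394, 0.089]
eef_rot: [0.722, 0.692, 0.001, -0.0]
ft_force: [0.5, 5.1, 3.6]
width: 0.0337
grip_force: 20.0
```

```bash
python3 st.py; python3 fin.py | tail -1;python3 st.py
```

```text
22.55 [0.5433 0.2394 0.089 ] [ 0.14  0.5  -0.8   1.67  0.38  1.14 -0.81] yaw 1.527228094130188 F [0.5  5.12 3.57] T [ 1.031 -0.425  0.054] 0.0336668344670752 20.00057584606111
housing dx from home mm -2.686620410649404 foot -1.67427387770935
22.6 [0.5433 0.2394 0.089 ] [ 0.14  0.5  -0.8   1.67  0.38  1.14 -0.81] yaw 1.5272769664748402 F [0.71 4.72 4.07] T [ 1.045 -0.446 -0.025] 0.03386828674804161 20.000517410226166
```

Emit:
{"fn": "step_arm", "kwargs": {"delta_pos": [[0.022,0.056,0],[0.024,0.062,0],[0.015,0.037,0],[0,0,0]], "turn": [0,0,0,0]}}

```text
time: 23.0
ee_pos: [0.5441, 0.2415, 0.0885]
eef_rot: [0.723, 0.691, -0.001, 0.0]
ft_force: [-2.6, -2.1, 8.5]
width: 0.0334
grip_force: 20.0
```

```bash
python3 st.py; python3 fin.py | tail -1;python3 st.py
```

```text
23.0 [0.5441 0.2415 0.0885] [ 0.13  0.5  -0.8   1.66  0.39  1.15 -0.81] yaw 1.5263656753487067 F [-2.64 -2.05  8.48] T [-0.377  0.529 -0.021] 0.03339789990259876 19.99983098823577
housing dx from home mm -0.9619556143808481 foot -0.8881864204086227
23.05 [0.5441 0.2415 0.0885] [ 0.13  0.5  -0.8   1.66  0.39  1.15 -0.81] yaw 1.5263632357993335 F [-4.19 -1.13  9.33] T [-0.346  0.556  0.03 ] 0.033127278098847496 19.99973409343511
```

The force built to over 5 N while the foot stayed put, so the detent is engaged. I'll settle briefly and hand in.

Emit:
{"fn": "step_arm", "kwargs": {"delta_pos": [[0,0,0.01],[0,0,0],[0,0,0],[0,0,0],[0,0,0]], "turn": [0,0,0,0,0]}}

```text
time: 23.55
ee_pos: [0.5441, 0.2415, 0.0885]
eef_rot: [0.723, 0.691, -0.001, 0.0]
ft_force: [-2.6, -0.5, 7.6]
width: 0.0335
grip_force: 20.0
```

```bash
python3 st.py; python3 -c "
from bench import *
print(close_job())"
```

```text
23.55 [0.5441 0.2415 0.0885] [ 0.13  0.5  -0.8   1.66  0.39  1.15 -0.81] yaw 1.5263502419173802 F [-2.56 -0.54  7.64] T [-0.247  0.35   0.047] 0.03347241500715487 19.999966928735375
the job is handed in; nothing more can be done
None
```

Job handed in at 23.6 s, with no verdict returned: the camera is about 1 mm from home and its detent held a 5 N pull; the lens was bottomed, backed off about 1.6 rad by tool angle, and is still gripped at 20 N, with the pot, adapter and screwdriver left alone.

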